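File the missing cassettes in the backup magazine and set its selector

TASK

First turn the selector knob of the cassette magazine to its four-dot mark (load). Its cassettes stand in order of height, tallest at the backstop, but some were left out on the desk: push the row apart where each one belongs and stand it upright in its place, either end to the front. Then close the whole row up against the backstop with no gaps, and last turn the selector to its two-dot mark (run). Do not upset the mug.

Things in the scene. Friction and masses are not known exactly. Their poses are not given: they have to be found in the camera images.
- magazine: Fixed grey cassette magazine. Origin: desk level, mid-channel. y runs along the row to the tall backstop, x across it (away from the robot at yaw 0). Channel floor 6 mm above the desk, from y = -130 mm (selector housing) to +120 mm (backstop). Side lips: inner faces x = +-33 mm, outer +-39, tops 12 mm up; base 92 mm wide. Housing y -130 to -210 mm, 96 mm wide, 30 mm high; selector axis at x 0, y -170 mm.
- backstop (a point): Point in the middle of the inner face of the magazine's backstop (a fixed plate 80 mm wide, 104 mm high, 8 mm thick), at channel floor level. Axes as the magazine's.
- dial (a joint): Selector knob on the magazine's housing, in rad, growing clockwise from above. Spring detents at 0, 0.6, 1.2, 1.8, marked on the housing with one, two, three and four white dots; two dots = 0.6 (run), four = 1.8 (load, near its end stop at 1.9). It starts at two dots or three and takes at most about 0.15 N m to turn. At value q the pointer end of its grip bar points 0.9 - q rad anticlockwise from the magazine's x axis.
- dial_grip (a point): Point on the selector's axis in the middle of its grip bar, 48 mm above the desk. The bar is 44 mm long, 12 mm wide, from 36 to 60 mm above the desk, on a 45 mm disc 6 mm thick; a white line on top marks the pointer end. The point turns with the knob; the bar lies 0.9 rad anticlockwise of its x axis.
- mug: Mug with something in it, 78 mm across, 101 mm high, standing at the left beyond the magazine: not part of the job. Origin under its middle.
- cassette1: Cassette number 1 (1 black raised dots on its labels): grey upright block with a weighted steel foot, 60 mm deep (its x), 28 mm thick (its y), 54 mm high, about 0.16 kg. Origin: centre of the underside, z up. Both 60-mm-apart ends carry the same label, so either way round is right. Starts standing in the magazine's row, touching its neighbours or nearly so.
- cassette2: Cassette number 2 (2 black raised dots on its labels): grey upright block with a weighted steel foot, 60 mm deep (its x), 28 mm thick (its y), 61 mm high, about 0.16 kg. Origin: centre of the underside, z up. Both 60-mm-apart ends carry the same label, so either way round is right. Starts standing on the desk in front of the magazine, or is absent.
- cassette3: Cassette number 3 (3 black raised dots on its labels): grey upright block with a weighted steel foot, 60 mm deep (its x), 28 mm thick (its y), 68 mm high, about 0.16 kg. Origin: centre of the underside, z up. Both 60-mm-apart ends carry the same label, so either way round is right. Starts standing in the magazine's row, touching its neighbours or nearly so.
- cassette4: Cassette number 4 (4 black raised dots on its labels): grey upright block with a weighted steel foot, 60 mm deep (its x), 28 mm thick (its y), 75 mm high, about 0.16 kg. Origin: centre of the underside, z up. Both 60-mm-apart ends carry the same label, so either way round is right. Starts standing on the desk in front of the magazine, or is absent.
- cassette5: Cassette number 5 (5 black raised dots on its labels): grey upright block with a weighted steel foot, 60 mm deep (its x), 28 mm thick (its y), 82 mm high, about 0.16 kg. Origin: centre of the underside, z up. Both 60-mm-apart ends carry the same label, so either way round is right. Starts standing in the magazine's row, touching its neighbours or nearly so.
- cassette6: Cassette number 6 (6 black raised dots on its labels): grey upright block with a weighted steel foot, 60 mm deep (its x), 28 mm thick (its y), 89 mm high, about 0.16 kg. Origin: centre of the underside, z up. Both 60-mm-apart ends carry the same label, so either way round is right. Starts standing on the desk in front of the magazine, or is absent.
- cassette7: Cassette number 7 (7 black raised dots on its labels): grey upright block with a weighted steel foot, 60 mm deep (its x), 28 mm thick (its y), 96 mm high, about 0.16 kg. Origin: centre of the underside, z up. Both 60-mm-apart ends carry the same label, so either way round is right. Starts standing in the magazine's row, touching its neighbours or nearly so.
Mind the look-alikes: they are no part of the job. Leave any pink look-alike of the cassette1 alone. Leave any green look-alike of the cassette5 alone.

How it is judged:
By the outcome, as a careful person would: the job done as asked, in the order asked, and still so for the second after the job is handed in, with the robot touching nothing.
Of cassette2, cassette4, cassette6 only 2 to 3 are there at a start; the rules pass over those that are not, and their reading is None.
At some moment in a run one of cassette2, cassette4, cassette6 may be knocked a few centimetres aside while the robot is not near it.
It also fails if it takes over 210 s, if anything falls off the work surface, if the arm or the gripper's body presses on something with over 40 N, if the wrist force passes 120 N, or if a joint passes its speed limit or range.

ROBOT

A 6-joint arm with a two-finger parallel gripper is mounted at the origin on the work surface; the furniture and walls round the work are solid. World frame = base frame: x ahead of the robot, y to its left, z up, the work surface at z = 0. Lengths are in m, angles in rad, forces in N, time in s.
With the tool pointing down it reaches from about 0.2 to 0.875 m from the base axis. Payload 3.4 kg.
Tool frame: the origin (TCP) lies between the finger pads; the fingertips stand 25 mm ahead of it and the grasp point (between the pads) lies 6 mm ahead of it (r.nose_length is the z of the fingertips in the tool frame, in m); z points along the fingers, y is the line along which they close (so a half turn about z gives the same grasp; the last joint's range is limited). The gripper opens to 94 mm and grips with 3 to 60 N. Pads are 16 mm wide; open, the fingers measure 119 mm over their backs; the gripper's body (75 mm by 177 mm) begins 78 mm behind the grasp point.
Start: joints at [1.188, 0.276, 1.505, -0, 1.361, -0.121], TCP at [0.149, 0.555, 0.23] pointing down, gripper open.
Joint ranges: [-2.89, 2.89], [-0.75, 2.08], [0.22, 2.7], [-1.18, 4.32], [0.11, 2.71], [-2.7, 2.7]. Speed limits (rad/s): [2.57, 2.57, 3.14, 3.14, 3.14, 3.14].

INTERFACE

Orientations are given as a unit quaternion [w, x, y, z].
In Python, from plant import r, gripper_to, inverse_kinematics, vision, models, telemetry gives the robot as it stands. Calls block until the motion is done:
- r.move_to(position, orientation): joint-space move of the TCP to a pose.
- r.move_l(position, rot=None, vel=0.15, guard=None): straight line of the TCP; rot=None keeps the orientation; vel is the mean speed in m/s. With guard (N) it stops when the force on the tool has changed by that much, and returns True; else False.
- r.movej(angles): joint-space move.
- gripper_to(opening, f_grip=None): finger opening in m; f_grip is the grip in N (None keeps the last); returns when the fingers have stopped.
- r.hold(seconds).
- inverse_kinematics(position, orientation): joint angles nearest the present ones, or None.
- vision.snapshot(name): name is "side" or "top" or "wrist"; returns the picture (400x640x3 uint8, red, green, blue); there is no depth.
- vision.get_calibration(name): a dict with "fx", "fy", "cx", "cy" (pixels), "D" ([k1, k2, p1, p2, k3] as OpenCV has them; the pictures are not rectified), "position" and "orientation" of the camera in the world. Camera axes: x right, y down, z forward; pixel columns grow to the right and rows downward; lengths in m; the calibration is good to about 2 mm. A picture is of the moment at which its call begins: read the wrist's pose just before it. get_calibration takes no time and is no camera call; for the wrist camera it gives the pose at the moment of the call.
A pose or a line that the arm cannot do raises r.PlanningError and nothing moves.
- r.sign_off(): hands the job in; it is judged then, once.
Trained networks look in the newest picture that a camera, given by its name, has taken for a name from the list of things; names that differ only in an ending like _2 or _b are one class to them, and where a whole thing is asked for, a point or a joint stands for the part that bears it (a point fixed in the world has none). Each returns a list of dicts, best first, with "score" (0 to 1); they miss things now and then, are a little off and sometimes report something else, mostly with a low value. They report only what shows in the picture. A call takes as long as a camera call. They do not tell look-alikes from the thing itself.
- models.boxes_of(thing, camera): "at" ([x, y, z] in m, in world coordinates, good to about 4 mm: the middle of the surface that is visible of it).
- models.regions_of(thing, camera): "pixels" (400x640 bool, what is visible of it).
- models.mark_of(thing, camera): "at" ([x, y, z] in m, in world coordinates, good to about 4 mm: a listed point, or the origin of a listed thing).
Readings, each from a call of its own:
- telemetry.current_t(): time.
- telemetry.current_joints(): joint angles.
- telemetry.current_dq(): joint speeds.
- telemetry.current_joint_efforts(): joint torques, N m.
- telemetry.current_ee_pos(): TCP position.
- telemetry.current_tool_rot(): TCP orientation.
- telemetry.current_wrist_force(): force on the tool from outside, world axes, zero at the start.
- telemetry.current_torque(): the same for the moment, N m.
- telemetry.current_opening(): finger opening in m.
- telemetry.current_finger_force(): force on a finger pad.
Only numpy, scipy, OpenCV 4.12 (cv2) and the standard library are available. Lean on these libraries where they do the work, as an engineer would, in place of code of your own. Each camera call takes 0.05 s, during which the arm holds its last target. There are 200 camera calls.

## Working session

There is one attempt and no reset: what is moved stays moved. The work goes in short steps, each a Python script; the robot and the scene stay as the last script left them, time stands still between calls to the robot, and variables do not carry over. Pictures are saved under pics/ and viewed, at most 14 in all, crops included, and the job is handed in when it is done.

```bash
ls; mkdir -p pics; python3 - <<'E'
from plant import r, vision, models, telemetry
import cv2
for c in ["top","side"]:
    im=vision.snapshot(c); cv2.imwrite(f"pics/{c}0.png",im[:,:,::-1])
    k=vision.get_calibration(c); print(c,k)
    for n in ["magazine","backstop","dial","dial_grip","mug"]+[f"cassette{i}" for i in range(1,8)]:
        try: print(n,[([round(float(v),3) for v in d["at"]],round(d["score"],2)) for d in models.mark_of(n,c)])
        except Exception as e: print(n,e)
print(telemetry.current_t(),telemetry.current_tool_rot())
E
```

```text
pics
top {'fx': 436.51528347807266, 'fy': 436.51528347807266, 'cx': 314.46993110797047, 'cy': 195.49701512423042, 'D': array([-0.06435248,  0.        ,  0.        ,  0.        ,  0.        ]), 'position': array([0.39522004, 0.04708381, 1.00008738]), 'orientation': array([ 0.0435803 , -0.70261548,  0.70897896, -0.04220283])}
magazine [([0.622, 0.007, -0.0], 0.64)]
backstop [([0.627, 0.134, 0.004], 0.78)]
dial it knows: backstop, cassette, dial_grip, magazine, mug
dial_grip [([0.603, -0.157, 0.043], 0.87)]
mug [([0.617, 0.281, 0.003], 0.95), ([0.634, 0.115, 0.004], 0.19)]
cassette1 [([0.626, 0.079, 0.01], 0.95), ([0.482, -0.044, -0.004], 0.95), ([0.376, -0.013, -0.004], 0.78), ([0.626, 0.051, 0.007], 0.77), ([0.623, 0.027, 0.01], 0.71), ([0.44, -0.182, -0.001], 0.61), ([0.436, 0.132, -0.002], 0.57), ([0.633, 0.113, 0.005], 0.56)]
cassette2 [([0.626, 0.079, 0.01], 0.95), ([0.482, -0.044, -0.004], 0.95), ([0.376, -0.013, -0.004], 0.78), ([0.626, 0.051, 0.007], 0.77), ([0.623, 0.027, 0.01], 0.71), ([0.44, -0.182, -0.001], 0.61), ([0.436, 0.132, -0.002], 0.57), ([0.633, 0.113, 0.005], 0.56
[... 3040 characters left out ...]
-0.005, -0.002], 0.79), ([0.621, 0.027, 0.009], 0.76), ([0.44, -0.182, 0.001], 0.63), ([0.435, 0.131, 0.002], 0.57)]
cassette6 [([0.63, 0.111, 0.006], 0.97), ([0.625, 0.056, 0.005], 0.94), ([0.625, 0.087, 0.003], 0.91), ([0.49, -0.04, 0.003], 0.81), ([0.379, -0.005, -0.002], 0.79), ([0.621, 0.027, 0.009], 0.76), ([0.44, -0.182, 0.001], 0.63), ([0.435, 0.131, 0.002], 0.57)]
cassette7 [([0.63, 0.111, 0.006], 0.97), ([0.625, 0.056, 0.005], 0.94), ([0.625, 0.087, 0.003], 0.91), ([0.49, -0.04, 0.003], 0.81), ([0.379, -0.005, -0.002], 0.79), ([0.621, 0.027, 0.009], 0.76), ([0.44, -0.182, 0.001], 0.63), ([0.435, 0.131, 0.002], 0.57)]
1.2 [2.42613352e-05 1.30532260e-01 9.91444060e-01 6.04348535e-05]
```

View pics/top0.png

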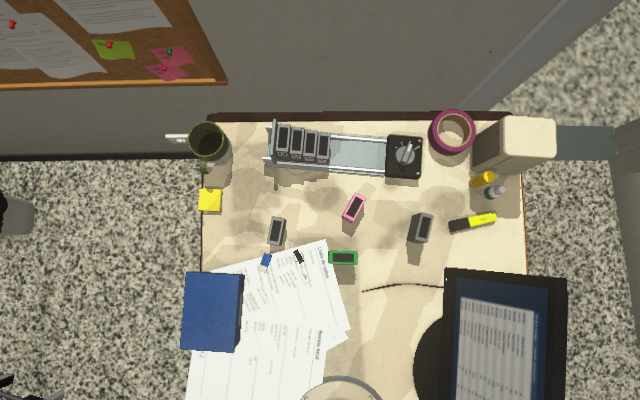

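View pics/side0.png

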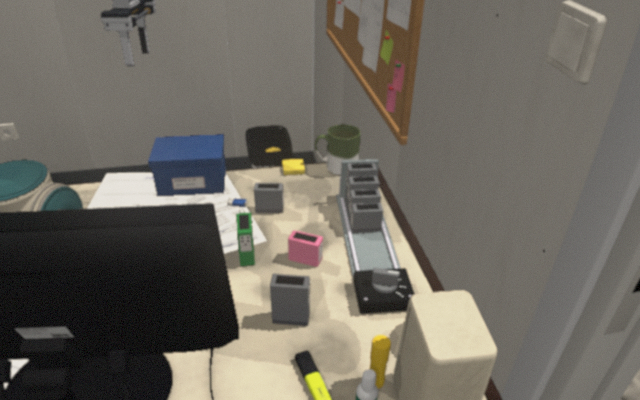

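Top view: the row is at (283–322,145), with the knob at (404,155) and the mug at (207,140). Grey cassettes stand on the desk at (277,231) and (421,228). The look-alikes are pink at (354,208) and green at (343,258), so I leave those two alone. Next I fit pose and height of the two grey ones from their silhouettes.

```bash
cat > h.py <<'E'
import numpy as np, cv2
from scipy.spatial.transform import Rotation as R
from scipy.optimize import minimize
from plant import r, gripper_to, inverse_kinematics, vision, models, telemetry
def cam(name):
    k=vision.get_calibration(name); q=np.array(k["orientation"])
    Rm=R.from_quat(q[[1,2,3,0]]).as_matrix(); K=np.array([[k["fx"],0,k["cx"]],[0,k["fy"],k["cy"]],[0,0,1.]])
    return K,np.array(k["D"]),Rm,np.array(k["position"])
def proj(c,P):
    K,D,Rm,t=c; rv=cv2.Rodrigues(Rm.T)[0]
    return cv2.projectPoints(np.asarray(P,float).reshape(-1,1,3),rv,-Rm.T@t,K,D)[0].reshape(-1,2)
def back(c,uv,z):
    K,D,Rm,t=c; p=cv2.undistortPoints(np.array(uv,float).reshape(-1,1,2),K,D).reshape(-1,2)
    d=np.c_[p,np.ones(len(p))]@Rm.T; return t+d*((z-t[2])/d[:,2])[:,None]
def box(x,y,yaw,h,z0=0,dx=.06,dy=.028):
    P=np.array([[a*dx/2,b*dy/2,c] for a in(-1,1) for b in(-1,1) for c in(z0,z0+h)])
    P[:,:2]=P[:,:2]@np.array([[np.cos(yaw),-np.sin(yaw)],[np.sin(yaw),np.cos(yaw)]]).T+[x,y]; return P
def sil(c,P):
    m=np.zeros((1600,2560),np.uint8); cv2.fillConvexPoly(m,cv2.convexHull(np.int32(np.round(proj(c,P)*4+1.5))),1)
    return cv2.resize(m.astype(np.float32),(640,400),interpolation=cv2.INTER_AREA)
def fit(obs,x,y,hs,z0=0):
    """obs: list of (cam, mask). returns best (score,x,y,yaw,h)"""
    out=[]
    for h in hs:
        def cost(p):
            s=0
            for c,m in obs:
                a=sil(c,box(p[0],p[1],p[2]*10,h,z0)); s+=1-np.minimum(a,m).sum()/np.maximum(a,m).sum()
            return s
        best=min((minimize(cost,[x,y,w/10],method="Nelder-Mead",options=dict(initial_simplex=np.array([[x,y,w/10]]*4)+np.vstack([np.zeros(3),np.diag([.008,.008,.03])]),maxiter=70)) for w in (0,.5,1,1.57,2.1,2.6)),key=lambda o:o.fun)
        out.append((round(best.fun,3),best.x[0],best.x[1],(best.x[2]*10)%np.pi,h))
    return sorted(out)
def masks(thing,name): return [(d["score"],d["pixels"].astype(np.float32)) for d in models.regions_of(thing,name)]
def near(ms,c,P):
    """mask whose centroid is nearest the projection of P"""
    u=proj(c,[P])[0]; g=[(np.hypot(*(np.array(np.nonzero(m))[::-1].mean(1)-u)),i) for i,(s,m) in enumerate(ms)]
    d,i=min(g); return (ms[i][1],d)
MY=-0.088; O=np.array([.619,.013]) # magazine, refined later
def down(a):
    """tool pointing down, tool y along world direction angle a"""
    y=np.array([np.cos(a),np.sin(a),0]); z=np.array([0,0,-1.]); M=np.c_[np.cross(y,z),y,z]
    return R.from_matrix(M).as_quat()[[3,0,1,2]]
def down_ok(a,p):
    """of the two half turns, the one with the smaller |joint 6|"""
    c=[(abs(j[5]),i) for i in(0,1) if (j:=inverse_kinematics(list(p),list(down(a+i*np.pi)))) is not None]
    return list(down(a+min(c)[1]*np.pi))
E
python3 - <<'E'
from h import *
T,S=cam("top"),cam("side")
vision.snapshot("top"); vision.snapshot("side")
mt,ms=masks("cassette1","top"),masks("cassette1","side")
for x,y in[(.44,-.182),(.436,.132)]:
    a,b=near(mt,T,[x,y,.04]),near(ms,S,[x,y,.04]); print(a[1],b[1])
    for f in fit([(T,a[0]),(S,b[0])],x,y,[.061,.075,.089]): print(np.round(f,3))
print("wall",back(T,[(260,113),(400,113)],0),"tape",back(T,[(431,130),(475,130)],.03),"boxfront",back(T,[(472,165)],0))
for n in["dial_grip","backstop"]: pass
E
cat > crop.py <<'E'
import cv2,numpy as np
a=cv2.imread("pics/side0.png");b=cv2.imread("pics/top0.png")
f=lambda i,x,y,w,h:cv2.resize(i[y:y+h,x:x+w],(400,300),interpolation=cv2.INTER_CUBIC)
cv2.imwrite("pics/crop1.png",np.vstack([np.hstack([f(a,250,265,80,60),f(a,230,165,80,60)]),np.hstack([f(b,380,130,80,60)[:],f(a,320,150,120,90)])]))
E
python3 crop.py
```

```text
0.925664942849938 2.865168874770723
[ 0.134  0.438 -0.181  2.857  0.089]
[ 0.197  0.438 -0.182  2.878  0.075]
[ 0.389  0.438 -0.183  2.892  0.061]
0.8831168240646337 3.8751987753229256
[0.187 0.435 0.134 2.967 0.061]
[0.348 0.434 0.133 2.982 0.075]
[0.492 0.434 0.132 3.021 0.089]
wall [[ 0.71548405  0.17590795  0.        ]
 [ 0.71257841 -0.15621253  0.        ]] tape [[ 0.66242818 -0.22011538  0.03      ]
 [ 0.66211224 -0.32253678  0.03      ]] boxfront [[ 0.58593425 -0.32180842  0.        ]]
```

View pics/crop1.png

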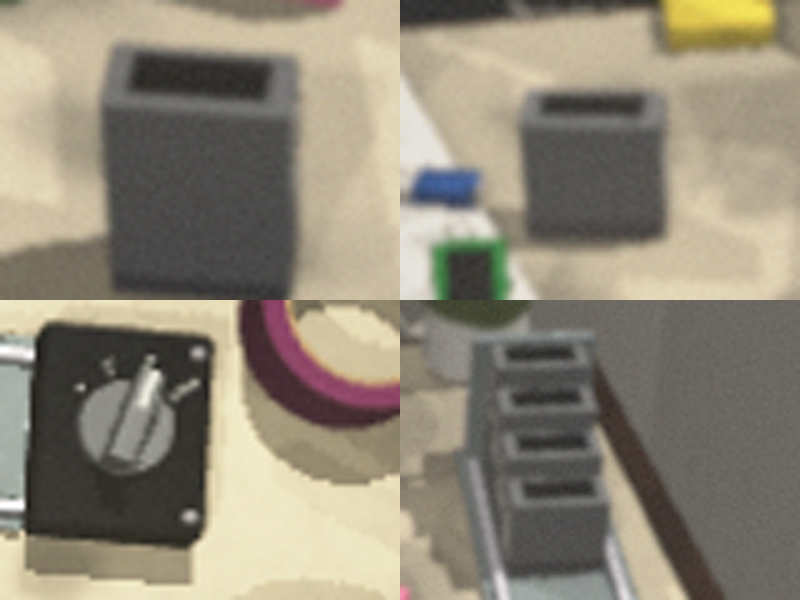

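Side crop: the grey cassettes look about 89 mm high (near) and 61 mm (far). The knob's white line points at the third dot group. Before I choose the grip direction I need the wall clearance. The cork-board corner, at (227,82) in top and about (407,132) in side, lies on that wall, so I triangulate from it.

```bash
python3 - <<'E'
from h import *
T,S=cam("top"),cam("side")
def tri(a,b):
    L=[]
    for c,uv in((T,a),(S,b)):
        p=back(c,[uv],0)[0]; d=p-c[3]; L.append((c[3],d/np.linalg.norm(d)))
    A=sum(np.eye(3)-np.outer(d,d) for _,d in L); bb=sum((np.eye(3)-np.outer(d,d))@t for t,d in L)
    X=np.linalg.solve(A,bb); return X,[np.linalg.norm(np.cross(X-t,d)) for t,d in L]
print(tri((227,82),(407,132)))
for a,n in((T,"top"),): print(back(T,[(260,121),(400,119)],0), back(T,[(260,112)],.058))
# continuous height & magazine
vision.snapshot("top"); vision.snapshot("side")
mt,ms=masks("cassette1","top"),masks("cassette1","side")
for x,y in[(.44,-.182),(.436,.132)]:
    a,b=near(mt,T,[x,y,.04]),near(ms,S,[x,y,.04])
    print([ (f[0],f[4]) for f in fit([(T,a[0]),(S,b[0])],x,y,[.054,.058,.063,.08,.084,.088,.092])])
G,B=[],[]
for i in range(3):
    for c in("top","side"):
        vision.snapshot(c)
        for n,l in(("dial_grip",G),("backstop",B)):
            d=models.mark_of(n,c)
            if d and d[0]["score"]>.5:l.append(d[0]["at"])
print(np.round(G,4),np.round(B,4))
im=vision.snapshot("wrist"); cv2.imwrite("pics/w0.png",im[:,:,::-1]); k=vision.get_calibration("wrist"); print(k, telemetry.current_ee_pos())
E
```

```text
(array([0.76051082, 0.23257914, 0.10722231]), [np.float64(0.008940789662704441), np.float64(0.008940789662704628)])
[[ 0.69588424  0.17572898  0.        ]
 [ 0.69786293 -0.15566454  0.        ]] [[0.69922598 0.16845833 0.058     ]]
[(np.float64(0.129), 0.088), (np.float64(0.129), 0.084), (np.float64(0.163), 0.08), (np.float64(0.189), 0.092), (np.float64(0.389), 0.063), (np.float64(0.463), 0.058), (np.float64(0.523), 0.054)]
[(np.float64(0.167), 0.058), (np.float64(0.182), 0.054), (np.float64(0.235), 0.063), (np.float64(0.453), 0.08), (np.float64(0.492), 0.084), (np.float64(0.533), 0.088), (np.float64(0.568), 0.092)]
[[ 0.6045 -0.1575  0.0465]
 [ 0.6061 -0.1592  0.0505]
 [ 0.6014 -0.1563  0.0442]
 [ 0.6009 -0.1572  0.0459]
 [ 0.6013 -0.1575  0.0452]
 [ 0.6018 -0.1556  0.0484]] [[0.6282 0.1293 0.0061]
 [0.6315 0.132  0.0071]
 [0.6302 0.1318 0.0041]
 [0.633  0.1315 0.0079]
 [0.6275 0.1285 0.0044]
 [0.6319 0.1308 0.0081]]
{'fx': 296.42137766096147, 'fy': 296.42137766096147, 'cx': 314.7990098230393, 'cy': 200.72242548156115, 'D': array([-0.04585324,  0.        ,  0.        ,  0.        ,  0.        ]), 'position': array([0.07792398, 0.57438573, 0.38339065]), 'orientation': array([0.10010619, 0.78713156, 0.60367532, 0.07732245])} [0.14882942 0.55544684 0.2305119 ]
```

```bash
sed -i 's/^MY=.*/MY=-.096; O=np.array([.619,.0117])/' h.py; cat >> h.py <<'E'
def mag(x,y,z=0):
    c,s=np.cos(MY),np.sin(MY); return [O[0]+c*x-s*y,O[1]+s*x+c*y,z]
E
python3 - <<'E'
from h import *
p=[.6027,-.1572,.2]; b=MY-.3
q=down_ok(b+np.pi/2,p); print(q, inverse_kinematics(p,q))
for e in(-.6,.6): print(inverse_kinematics(p,down_ok(b+e+np.pi/2,p)))
r.move_to(p,q)
L=[]
for i in range(3):
    im=vision.snapshot("wrist"); d=models.mark_of("dial_grip","wrist"); L+= [d[0]["at"]] if d else []
print(np.round(L,4)); 
c=cam("wrist"); print(proj(c,[[.6027,-.1572,.06],mag(0,-.17,.03)]))
cv2.imwrite("pics/w1.png",im[:,:,::-1]); print(telemetry.current_t())
E
```

```text
[np.float64(0.0), np.float64(0.19670880160760473), np.float64(0.9804619561054371), np.float64(0.0)] [-3.66794557e-01  3.64869534e-01  1.44832655e+00 -4.44089210e-16
  1.32839657e+00 -1.54159088e+00]
[-3.66794557e-01  3.64869534e-01  1.44832655e+00 -4.44089210e-16
  1.32839657e+00 -9.41590884e-01]
[-3.66794557e-01  3.64869534e-01  1.44832655e+00 -4.44089210e-16
  1.32839657e+00  1.00000177e+00]
[[ 0.6032 -0.1589  0.0428]
 [ 0.6064 -0.1578  0.0451]
 [ 0.6088 -0.158   0.0454]]
[[314.38977358 198.38593471]
 [314.13970323 191.96305366]]
5.8167
```

View pics/w1.png

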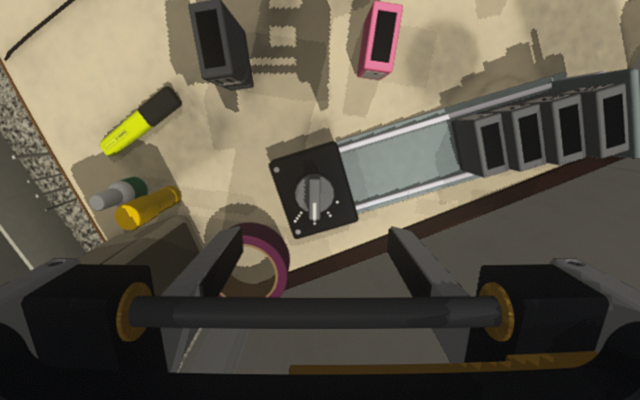

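Wrist view: the knob is at (315,195) with its bar vertical, and the white pointer end (315,215) is at the three-dot group. The projected estimate matches, so I grip and turn 0.6 rad clockwise.

```bash
cat >> h.py <<'E'
def turn(q0,q1,over=.03):
    """grip the knob at q0, turn to q1, let go and lift"""
    x,y=.6035,-.1576; a=MY+.9+np.pi/2
    rot=down_ok(a-q0,[x,y,.2]); h=np.pi if np.dot(rot,down(a-q0))**2<.5 else 0
    rr=[list(down(a-q+h)) for q in (q0,q1+over*np.sign(q1-q0),q1)]
    r.move_to([x,y,.15],rr[0]); gripper_to(.05); r.move_l([x,y,.064],rr[0],vel=.1)
    gripper_to(0.0,25); print("open",telemetry.current_opening(),telemetry.current_wrist_force())
    for k in np.linspace(0,1,4)[1:]:
        q=q0+(q1+over*np.sign(q1-q0)-q0)*k; r.move_l([x,y,.064],list(down(a-q+h)),vel=.05); 
    print(telemetry.current_torque(),telemetry.current_wrist_force())
    r.move_l([x,y,.064],rr[2],vel=.05); gripper_to(.05); r.move_l([x,y,.16],rr[2],vel=.15); print("t",telemetry.current_t())
E
python3 - <<'E'
from h import *
turn(1.2,1.8)
p=[.56,-.157,.25]
r.move_to(p,down_ok(MY-.9+np.pi/2,p))
im=vision.snapshot("wrist"); cv2.imwrite("pics/w2.png",im[:,:,::-1]); print(telemetry.current_joints(),telemetry.current_t())
E
```

```text
open 0.011703145297076396 [-0.10126549 -0.34377395  1.40980712]
[ 0.49143472 -0.3370964   0.01053119] [1.78018371 2.95930302 0.56209344]
t 11.5167
[-3.93023060e-01  2.76899103e-01  1.45855153e+00  1.01410060e-04
  1.40839569e+00 -9.67694019e-01] 12.05
```

View pics/w2.png

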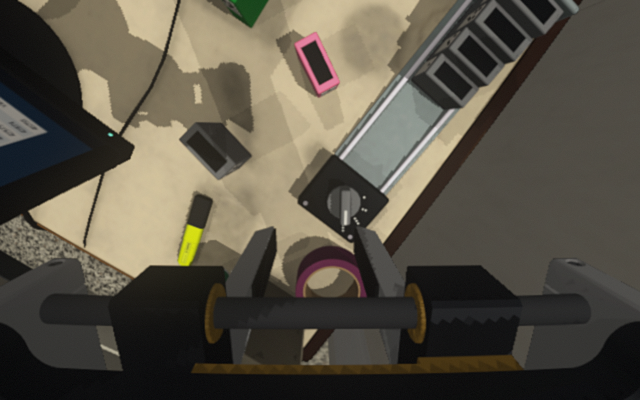

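The pointer end of the knob at (345,205) is now at the four-dot mark. Now I go over the row to measure it, then open the gap between cassettes 7 and 5.

```bash
cat >> h.py <<'E'
def tomag(p):
    d=np.array(p[:2])-O; c,s=np.cos(MY),np.sin(MY); return np.array([c*d[0]+s*d[1],-s*d[0]+c*d[1],p[2]])
def row(n=2,cm="wrist"):
    L=[]
    for i in range(n):
        vision.snapshot(cm); L+=[tomag(d["at"]) for d in models.mark_of("cassette1",cm) if d["score"]>.4]
    L=[a for a in L if abs(a[0])<.03]; return np.round(sorted(L,key=lambda a:-a[1]),4)
E
python3 - <<'E'
from h import *
p=mag(-.03,.0,.28); q=down_ok(MY,p); print(q,inverse_kinematics(p,q)); r.move_to(p,q)
print(row(3)); print(row(1,"top"))
im=vision.snapshot("wrist"); cv2.imwrite("pics/w3.png",im[:,:,::-1])
c=cam("wrist"); print(telemetry.current_t(),proj(c,[mag(x,y,z) for x,y,z in((-.03,.092,.102),(-.03,.064,.088),(-.03,.036,.074),(-.03,.008,.06))]).round())
E
```

```text
[np.float64(0.0), np.float64(0.7402204441694437), np.float64(0.6723642569571879), np.float64(0.0)] [-9.33016042e-02  2.75216229e-01  1.38428492e+00 -4.44089210e-16
  1.48209150e+00  2.69839581e-03]
[[ 0.0011  0.1025  0.0057]
 [ 0.0006  0.1022  0.0076]
 [-0.0006  0.1006  0.0111]
 [ 0.005   0.0714  0.0105]
 [ 0.004   0.0687  0.0119]
 [ 0.0041  0.0686  0.0097]
 [ 0.0055  0.0446  0.0064]
 [ 0.0035  0.0439  0.0054]
 [-0.0009  0.0415  0.0045]
 [ 0.0015  0.0151  0.0089]
 [ 0.0006  0.0137  0.0082]
 [ 0.001   0.0118  0.0082]]
[[0.0009 0.071  0.0112]
 [0.0019 0.0392 0.0052]]
13.425 [[315. 106.]
 [315. 132.]
 [315. 155.]
 [315. 176.]]
```

View pics/w3.png

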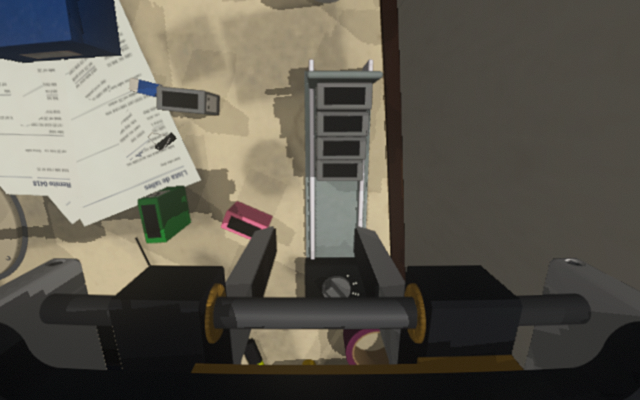

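The row's top edges are at rows 108, 133, 157 and 178, against predictions of 106, 132, 155 and 176, so the estimate is good to about 2 mm. I grip cassette 5 by its ends and slide 5, 3 and 1 forward.

```bash
cat >> h.py <<'E'
def drag(y0,y1,zg,f=15):
    """grip the cassette at row position y0 by its ends, slide it to y1"""
    q=down_ok(MY,mag(0,y0,.2)); z=zg+.006; gripper_to(.09)
    r.move_to(mag(.001,y0,.17),q); print("guard",r.move_l(mag(.001,y0,z),q,vel=.12,guard=8))
    gripper_to(.0,f); print("open",telemetry.current_opening())
    print("guard",r.move_l(mag(.001,y1,z),q,vel=.05,guard=25),telemetry.current_wrist_force())
    gripper_to(.09); r.move_l(mag(.001,y1,.18),q,vel=.2)
E
python3 - <<'E'
from h import *
drag(.076,.030,.055)
p=mag(-.03,.0,.28); r.move_to(p,down_ok(MY,p))
print(row(3)); vision.snapshot("top");
im=vision.snapshot("wrist"); cv2.imwrite("pics/w4.png",im[:,:,::-1]); print(telemetry.current_t())
for d in models.mark_of("cassette1","top"): print(np.round(d["at"],3))
E
```

```text
guard False
open 0.06016073139903533
guard False [0.51711401 2.40447709 3.88047471]
[[ 0.002   0.104   0.0075]
 [ 0.0016  0.102   0.0068]
 [ 0.0034  0.1005  0.0066]
 [ 0.003   0.0259  0.0098]
 [ 0.0073  0.0257  0.0118]
 [ 0.0023  0.0249  0.0081]
 [ 0.0031  0.0016  0.0085]
 [ 0.0031 -0.0017  0.0044]
 [ 0.0033 -0.0024  0.0092]
 [ 0.0024 -0.0282  0.0079]
 [-0.0013 -0.0285  0.008 ]
 [ 0.0024 -0.0299  0.0103]]
19.8167
[ 0.437 -0.183  0.   ]
[ 0.481 -0.041 -0.001]
[0.62  0.038 0.011]
```

View pics/w4.png

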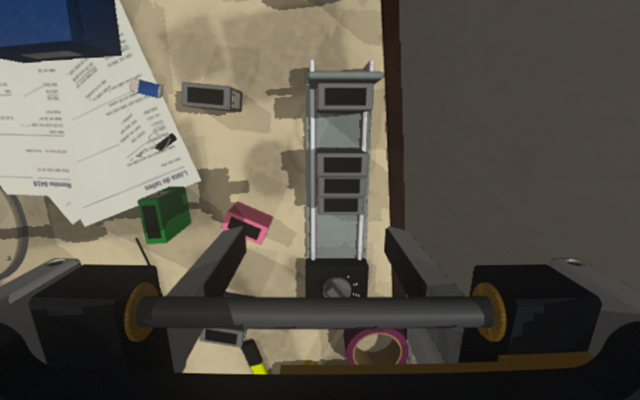

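The gap is open: 7 is at row 95 and 5, 3, 1 are at rows 163–202. The grey cassette at (211,97) has been knocked a little, so I will measure it again later. Next I take a close look at the tall grey one to count its dots.

```bash
cat >> h.py <<'E'
def locate(x,y,hs,cams=("wrist","top","side")):
    obs=[]
    for n in cams:
        vision.snapshot(n); c=cam(n); ms=masks("cassette1",n)
        if ms:
            m,d=near(ms,c,[x,y,.04]); print(n,round(d,1))
            if d<35: obs.append((c,m))
    f=fit(obs,x,y,hs); print(np.round(f,3)); return f[0]
E
python3 - <<'E'
from h import *
p=[.55,-.18,.23]; r.move_to(p,down_ok(MY,p)); 
im=vision.snapshot("wrist"); c=cam("wrist"); u=proj(c,[[.467,-.19,.045]])[0]; print(u)
x0=int(np.clip(u[0]-80,0,480)); y0=int(np.clip(u[1]-60,0,280))
cv2.imwrite("pics/c6.png",cv2.resize(im[y0:y0+120,x0:x0+160,::-1],(640,480),interpolation=cv2.INTER_CUBIC))
locate(.438,-.181,[.061,.075,.089]); print(telemetry.current_t())
E
```

```text
[245.70552304 204.51152588]
wrist 5.4
top 2.8
side 2.1
[[ 0.479  0.438 -0.18   2.9    0.089]
 [ 0.557  0.438 -0.181  2.887  0.075]
 [ 0.767  0.438 -0.181  2.884  0.061]]
21.05
```

View pics/c6.png

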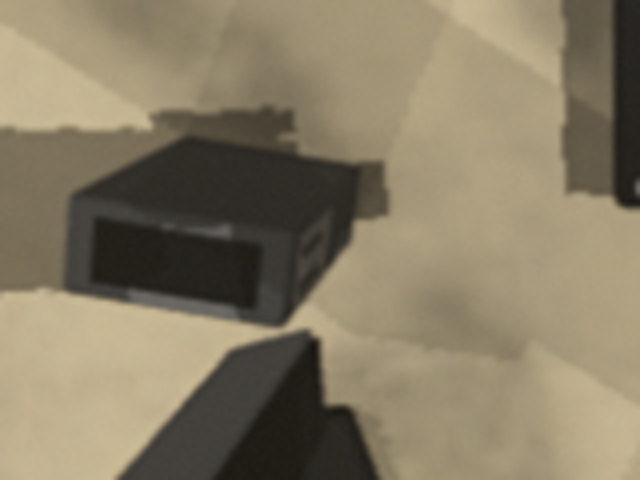

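The crop shows the tall one's end label with a two-row dot block at (315,250). Together with the 89 mm height fit, that makes it cassette 6. I pick it and place it in the gap.

```bash
cat >> h.py <<'E'
def pick_place(x,y,yaw,ym,zg=.055):
    p=[x,y,.2]; q=down_ok(yaw,p); gripper_to(.092); r.move_to(p,q)
    print("guard",r.move_l([x,y,zg+.006],q,vel=.12,guard=8)); gripper_to(0.,20); print("open",telemetry.current_opening())
    r.move_l([x,y,.2],q,vel=.15); p=mag(.001,ym,.2); q=down_ok(MY,p); r.move_to(p,q)
    print("held",telemetry.current_opening()); r.move_l(mag(.001,ym,zg+.006+.02),q,vel=.1)
    print("touch",r.move_l(mag(.001,ym,zg+.006+.004),q,vel=.03,guard=5),telemetry.current_ee_pos()[2]-zg-.006)
E
python3 - <<'E'
from h import *
pick_place(.438,-.1805,2.885,.0665)
print(telemetry.current_wrist_force(),telemetry.current_t())
im=vision.snapshot("top"); cv2.imwrite("pics/t5.png",cv2.resize(im[100:220,230:430,::-1],(800,480)))
E
```

```text
guard False
open 0.060080592649175805
held 0.05998922756142393
touch True 0.005961625526981524
[-0.29080414  0.13367832  3.46069838] 27.8583
```

```bash
python3 - <<'E'
from h import *
vision.snapshot("side")
im=vision.snapshot("side"); a=im[130:290,280:440,::-1]
b=cv2.imread("pics/t5.png"); cv2.imwrite("pics/c7.png",np.hstack([cv2.resize(a,(400,400)),b[:400,100:500]]))
E
```

```text
(no output)
```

View pics/c7.png

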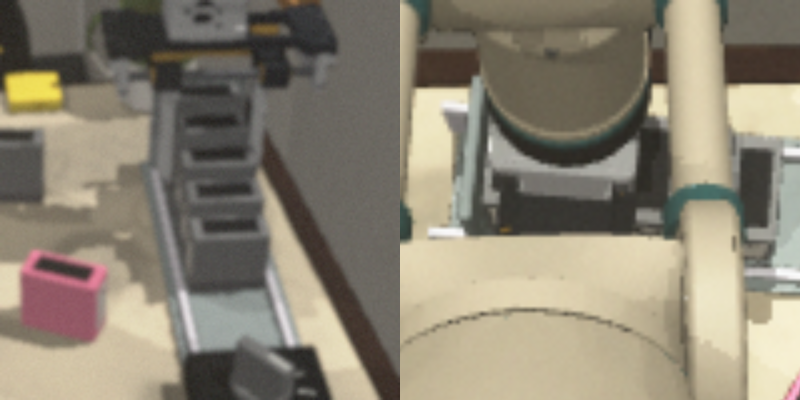

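It touched at 6.0 mm, which is the channel floor, so cassette 6 is seated. I release it and drag cassette 1 clear of 3.

```bash
python3 - <<'E'
from h import *
gripper_to(.09); p=telemetry.current_ee_pos(); r.move_l([p[0],p[1],.2],vel=.2)
drag(-.027,-.073,.04)
p=mag(-.03,.0,.28); r.move_to(p,down_ok(MY,p))
print(row(2)); im=vision.snapshot("wrist"); cv2.imwrite("pics/w8.png",im[:,:,::-1])
vision.snapshot("top"); P=[np.round(d["at"],3) for d in models.mark_of("cassette1","top")]; print(P)
x,y=min(P,key=lambda a:np.hypot(a[0]-.46,a[1]-.12))[:2]; 
p=[x+.08,y,.25]; r.move_to(p,down_ok(MY,p)); locate(x,y,[.061,.075]); print(telemetry.current_t())
E
```

```text
guard False
open 0.05970745633064784
guard False [-0.48078932  2.43989014  4.73116598]
[[ 0.0024  0.1003  0.0076]
 [ 0.0029  0.0997  0.0096]
 [ 0.0008  0.0652  0.0078]
 [ 0.0009  0.0626  0.0044]
 [ 0.0029  0.0255  0.0136]
 [ 0.0014 -0.0013  0.0058]
 [ 0.0014 -0.0762  0.0076]
 [ 0.0003 -0.0775  0.0085]]
[array([ 0.482, -0.042,  0.   ]), array([0.624, 0.074, 0.006]), array([ 0.614, -0.065,  0.008]), array([0.621, 0.036, 0.013])]
wrist 6.6
top 2.5
side 4.1
[[ 0.42   0.486 -0.038  2.608  0.061]
 [ 0.695  0.486 -0.037  2.626  0.075]]
36.0667
```

View pics/w8.png

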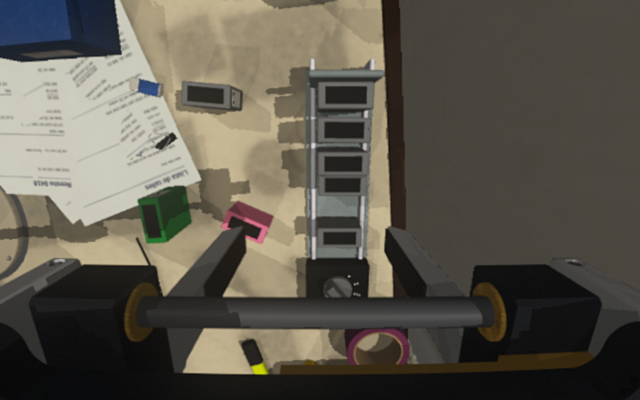

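All four row cassettes plus 6 are standing, and the gap for 2 is at rows 195–228. That last fit latched onto the pink look-alike because the top model missed the grey one. The grey one is at (211,97), about (0.46, 0.135), so I look there directly.

```bash
python3 - <<'E'
from h import *
x,y=.46,.135; p=[x+.09,y-.02,.25]; r.move_to(p,down_ok(MY,p)); f=locate(x,y,[.061,.075])
im=vision.snapshot("wrist"); c=cam("wrist"); u=proj(c,[[f[1],f[2],.05]])[0]; v=proj(c,box(f[1],f[2],f[3],.061)); im=im.copy()
for a in v: cv2.circle(im,tuple(int(t) for t in np.round(a)),1,(255,0,0),-1)
x0=int(np.clip(u[0]-80,0,480)); y0=int(np.clip(u[1]-60,0,280)); print(u,telemetry.current_t())
cv2.imwrite("pics/c9.png",cv2.resize(im[y0:y0+120,x0:x0+160,::-1],(640,480),interpolation=cv2.INTER_CUBIC))
E
```

```text
wrist 5.6
top 1.5
side 4.8
[[0.355 0.467 0.135 2.956 0.061]
 [0.654 0.467 0.135 2.989 0.075]]
[244.94651672 175.74724652] 37.0917
```

View pics/c9.png

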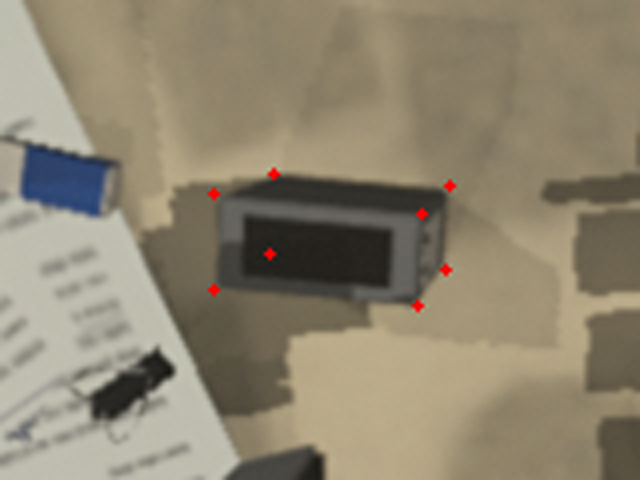

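The box outline fits the grey cassette (two-dot label at (425,250)). I pick it up and place it at row position −36 mm.

```bash
python3 - <<'E'
from h import *
pick_place(.467,.135,2.96,-.036,.04)
gripper_to(.09); p=telemetry.current_ee_pos(); r.move_l([p[0],p[1],.2],vel=.2)
p=mag(-.03,-.03,.28); r.move_to(p,down_ok(MY,p)); print(row(2),telemetry.current_t())
E
```

```text
guard False
open 0.05995100807406614
held 0.05994463843632769
touch True 0.005869228458978288
[[-0.0005  0.1023  0.0083]
 [-0.0016  0.101   0.0107]
 [ 0.0018  0.0626  0.0031]
 [-0.      0.0618  0.0071]
 [ 0.0045  0.0259  0.0147]
 [ 0.006   0.0247  0.0103]
 [ 0.0037 -0.0024  0.0055]
 [ 0.0024 -0.0044  0.0064]
 [-0.0018 -0.0358  0.0102]
 [ 0.0003 -0.0368  0.0091]
 [-0.0016 -0.077   0.0078]
 [ 0.0018 -0.0806  0.0085]] 46.0667
```

Everything is in order, so I push the row from cassette 1 up against the backstop with a guard.

```bash
python3 - <<'E'
from h import *
gripper_to(.02); q=down_ok(MY,mag(0,-.11,.2)); r.move_to(mag(0,-.108,.15),q)
print(r.move_l(mag(0,-.108,.041),q,vel=.1,guard=8))
print(r.move_l(mag(0,-.075,.041),q,vel=.04,guard=18)); print(telemetry.current_wrist_force())
g=r.move_l(mag(0,-.035,.041),q,vel=.025,guard=18); e=telemetry.current_ee_pos(); print(g,tomag(e),telemetry.current_wrist_force())
r.hold(.3); r.move_l(mag(0,tomag(e)[1]-.02,.041),q,vel=.1); r.move_l(mag(0,-.09,.2),q,vel=.2)
p=mag(-.03,.0,.28); r.move_to(p,down_ok(MY,p)); print(row(2),telemetry.current_t())
im=vision.snapshot("wrist"); cv2.imwrite("pics/w10.png",cv2.resize(im[50:290,240:460,::-1],(550,600)))
E
```

```text
False
False
[ 0.04432092 -5.18977728  3.11795194]
True [ 0.0004613  -0.05836689  0.04125697] [-0.24592815 -1.66503333  1.05739179]
[[ 0.0043  0.1075  0.0061]
 [ 0.0015  0.1025  0.0062]
 [ 0.0002  0.0775  0.0036]
 [-0.0004  0.0756  0.0053]
 [ 0.0033  0.0476  0.0118]
 [ 0.0068  0.0476  0.0067]
 [ 0.0039  0.0199  0.0074]
 [ 0.005   0.0188  0.0084]
 [ 0.0005 -0.0051  0.0082]
 [ 0.0009 -0.0051  0.0077]
 [ 0.0009 -0.0362  0.0094]
 [ 0.0008 -0.0377  0.009 ]] 53.4083
```

View pics/w10.png

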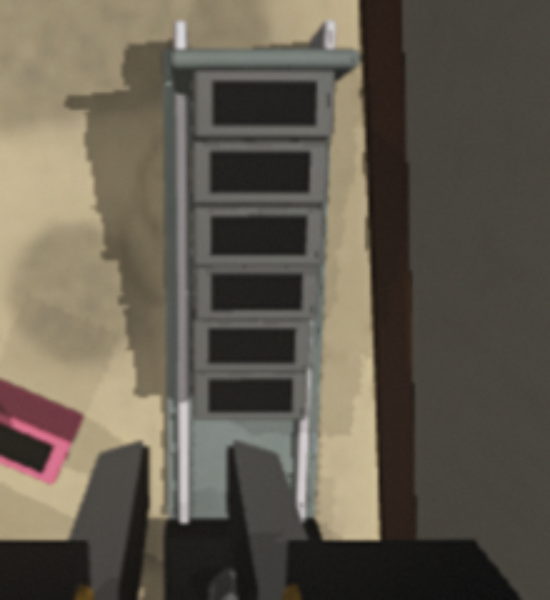

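The six cassettes look tight against the backstop. I push once more, slowly, to close any leftover gap, then turn the selector to two dots.

```bash
python3 - <<'E'
from h import *
gripper_to(.02); q=down_ok(MY,mag(0,-.11,.2)); r.move_to(mag(0,-.09,.15),q)
print(r.move_l(mag(0,-.09,.041),q,vel=.1,guard=8)); r.move_l(mag(0,-.064,.041),q,vel=.04,guard=18)
g=r.move_l(mag(0,-.045,.041),q,vel=.01,guard=20); e=telemetry.current_ee_pos(); print(g,tomag(e),telemetry.current_wrist_force())
r.move_l(mag(0,tomag(e)[1]-.015,.041),q,vel=.03); r.move_l(mag(0,-.08,.2),q,vel=.2)
turn(1.8,.6)
p=mag(-.09,-.09,.28); r.move_to(p,down_ok(MY,p)); print(row(1))
im=vision.snapshot("wrist"); t=vision.snapshot("top")
cv2.imwrite("pics/w11.png",np.hstack([cv2.resize(im[40:280,200:440,::-1],(400,400)),cv2.resize(t[100:200,250:350,::-1],(400,400))]));print(telemetry.current_t())
E
```

```text
False
True [-4.85392560e-06 -5.82653720e-02  4.08807107e-02] [-0.17166263 -1.11989696  0.95502007]
open 0.011711439094343896 [ 1.43727582  0.82090552 -0.75571824]
[-0.5507885  -0.03544883 -0.04669018] [ 0.95964567 -3.14014756  1.5090572 ]
t 65.8083
[[ 0.0016  0.1061  0.0062]
 [-0.0002  0.0768  0.0055]
 [ 0.0059  0.0462  0.0113]
 [ 0.0028  0.0183  0.0059]
 [ 0.0021 -0.0078  0.0082]
 [ 0.0004 -0.0346  0.0067]]
67.725
```

View pics/w11.png

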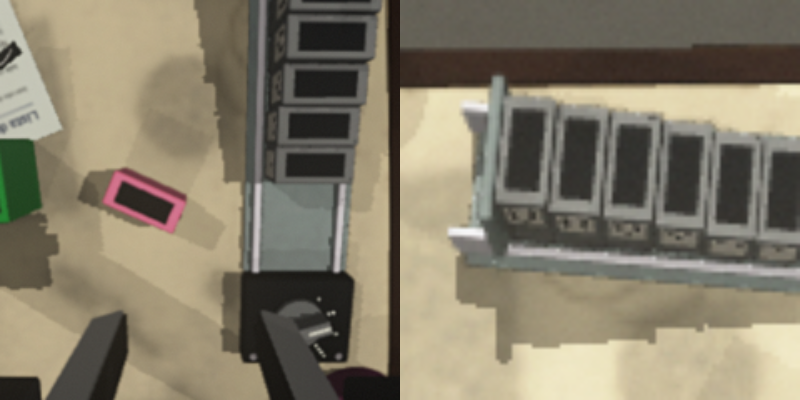

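The row is closed up tight, and the order is right by height. The knob is partly hidden by a finger at (300,330), so I use the last picture on it, overlaying the predicted pointer tips.

```bash
python3 - <<'E'
from h import *
p=[.58,-.08,.24]; r.move_to(p,down_ok(MY+.9-1.2+np.pi/2,p)); im=vision.snapshot("wrist").copy(); c=cam("wrist")
for q,col in((.6,(255,0,0)),(1.2,(0,0,255))):
    a=MY+.9-q; u=proj(c,[[.6035+.03*np.cos(a),-.1576+.03*np.sin(a),.06]])[0]; cv2.circle(im,tuple(int(t) for t in np.round(u)),1,col,-1)
u=proj(c,[[.6035,-.1576,.06]])[0]; print(u); x0,y0=[int(np.clip(v-w,0,m)) for v,w,m in((u[0],60,520),(u[1],45,310))]
cv2.imwrite("pics/d12.png",cv2.resize(im[y0:y0+90,x0:x0+120,::-1],(800,600),interpolation=cv2.INTER_CUBIC))
E
```

```text
[262.48171443 232.1362705 ]
```

View pics/d12.png

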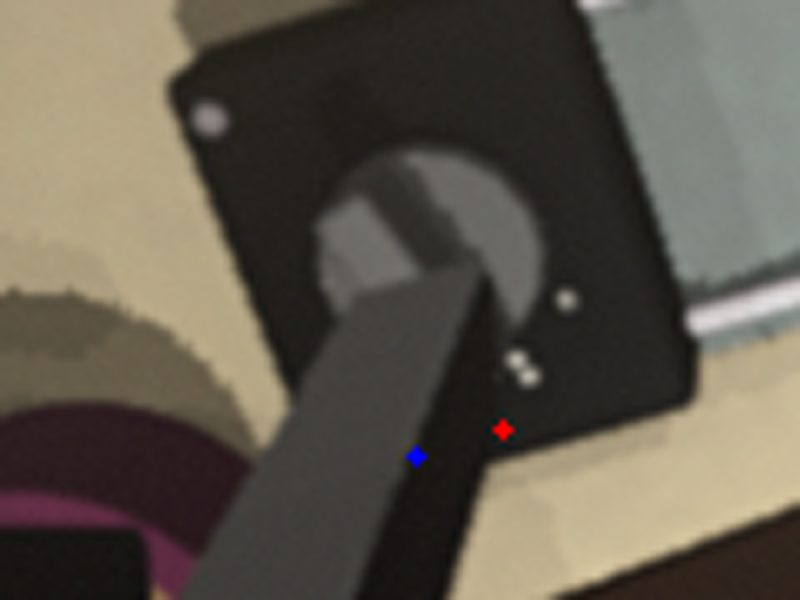

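The bar's edge runs from (385,165) to (465,255), pointing at the predicted two-dot tip in red and at the two-dot mark at (522,368). The selector is at run, and I hand in.

```bash
python3 - <<'E'
from plant import r,telemetry
print(telemetry.current_t()); print(r.sign_off())
E
```

```text
68.9333
the job is handed in; nothing more can be done
None
```

I turned the selector to load, stood cassettes 6 and 2 in their places (4 was absent), closed the row up against the backstop, set the selector to run, and handed the job in at 69 s; no verdict came back.

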